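Tighten the filter cell cover in cross order

TASK

The cover plate of the filter cell with the blue nuts is being clamped down: one blue nut is already tight, its bar lying along the black line on the plate. Go on in cross order so that the plate seats evenly: first turn the nut diagonally opposite it clockwise until it is fully home, and only then turn the other two home. Leave the tight nut tight, and do not touch the other cell, the one with the orange nuts.

Things in the scene. Friction and masses are not known exactly. Their poses are not given: they have to be found in the camera images.
- cell: Filter cell fixed to the bench at any yaw: white body 140 x 140 x 35 mm, steel cover plate on it (top at 45 mm), brass fitting amid the plate (28 mm wide, top at 69 mm), steel ports 22 mm out of its +x and -x sides. Four blue bar nuts on the plate in a 100 mm square; two black lines along x pass under them. Origin: centre of the underside, at bench height; z up, x and y parallel to the sides.
- nut_a (a joint): Nut at (+50, +50) mm in the cell's frame, already tight at the start (1.51 to 1.57). Value in rad, 0 to 1.571, grows clockwise seen from above. At 0 the bar lies along the cell's y; at 1.571, a hard stop, fully home, along its x, over the black line; between, bar direction = cell yaw + 1.571 - value.
- nut_b (a joint): Nut at (-50, +50) mm in the cell's frame, loose at the start (0.15 to 0.45 rad); values as nut_a. Every nut: a dark disc 32 mm across, 8 mm tall, and on it a blue upright bar 48 mm long, 14 mm wide, from 53 to 85 mm above the bench, centred on the nut's vertical axis; pinch it across the 14 mm.
- nut_c (a joint): Nut at (-50, -50) mm in the cell's frame, diagonally opposite nut_a, loose at the start (0.15 to 0.45 rad); shape and values as the others. Every nut turns stiffly (about 0.1 N m), stays where it is left, and neither rises nor sinks.
- nut_d (a joint): Nut at (+50, -50) mm in the cell's frame, diagonally opposite nut_b, loose at the start (0.15 to 0.45 rad); shape and values as the others.
- other_cell: A second filter cell of the same make and size as the first, but with orange nuts, fixed to the bench at any yaw, at least 240 mm away centre to centre; not to be touched. Origin: centre of its underside.

How it is judged:
On the way:
1. the nut opposite the tight one is fully home while the other two are still loose (value of joint each of nut_c, nut_a above 1.36 rad and value of joint each of nut_b, nut_d below 0.8 rad), for 0.2 s.
At the end, for the whole second after the job is handed in: All four blue nuts are home: each bar within 12 degrees (0.21 rad) of its black line, that is each joint above 1.36 rad (value of joint each of nut_a, nut_b, nut_c, nut_d above 1.36 rad); the robot touches nothing.
It fails at once if the other cell, with the orange nuts, is touched (contact force between any of the fingers, the arm and other_cell above 1 N).
It fails at once if the nut that was already tight is loosened (value of joint nut_a below 1.2 rad).
It also fails if it takes over 51 s, if anything falls off the work surface, if the arm or the gripper's body presses on something with over 40 N, if the wrist force passes 120 N, or if a joint passes its speed limit or range.

ROBOT

A 7-joint arm with a two-finger parallel gripper is mounted at the origin on the work surface. World frame = base frame: x ahead of the robot, y to its left, z up, the work surface at z = 0. Lengths are in m, angles in rad, forces in N, time in s.
With the tool pointing down it reaches from about 0.35 to 0.9 m from the base axis. Payload 8.1 kg.
Tool frame: the origin (TCP) lies at the very end of the fingers, on their centre line; the grasp point (between the pads) lies 19 mm behind it; x points along the fingers, y is the direction in which the jaws open and shut, and the axes are right-handed (so a half turn about x gives the same grasp; the last joint's range is limited). The gripper opens to 92 mm and grips with 3 to 60 N. Pads are 19 mm wide; open, the fingers measure 130 mm over their backs; the gripper's body (75 mm by 190 mm) begins 47 mm behind the grasp point.
Start: joints at [1.048, 0.434, 0.025, 1.573, -0.012, 1.134, -0.075], TCP at [0.255, -0.571, 0.227] pointing down, gripper open.
Joint ranges: [-2.62, 2.62], [-0.44, 2.09], [-1.27, 1.32], [0.08, 2.57], [-1.32, 4.46], [0.12, 2], [-2.74, 2.74]. Speed limits (rad/s): [2.22, 2.22, 3.01, 3.01, 3.14, 3.14, 3.14].

INTERFACE

Orientations are given as a rotation vector (axis times angle).
In Python, from cell import * gives the robot as it stands.
- The arm moves only by the shell command python3 -m handwheel 'ROWS' [FORCE]. ROWS is JSON, a list of rows, each a list of 7 numbers: the opening, from 0 (shut) to 1 (fully open), then the shift along the tool's x, y, z in m, then the turn, a rotation vector about the tool's x, y, z in rad. A call has 1 to 10 rows; each row shifts and turns the commanded pose from where the row before left it, along the tool's axes as they then stand; what a row does not reach is not made up. A row lasts 1/10 s, in which the tool goes at most 50 mm and 8.59 degrees, less where a joint would pass 70% of its speed; a pose out of reach is approached as far as the arm can. A call is refused whole if a number of a shift passes 0.05 or a number of a turn 0.15, either way. A call with a gripper value outside its range is refused whole. The fingers move at their own pace and stop on an object; FORCE is the grip in N (left out, the last holds). Time passes only in rows, so rows that do not move let the fingers close. It gives the time, the measured TCP pose, the force and the opening at its end, in the units of the state.
- observe(): the state, without advancing time (a new reading comes with each control period).
- get_image(name): name is "scene" or "side" or "wrist"; returns (picture, depth): 400x640x3 uint8, blue, green, red; 400x640 float32, m along the optical axis (not along the pixel's ray), 0 where there is no reading.
- get_calibration(name): a dict with "camera_matrix" (3x3 intrinsics, pixels), "pose" (4x4, takes a point from camera to world coordinates). Camera axes: x right, y down, z forward; pixel columns grow to the right and rows downward; lengths in m; the calibration is good to about 2 mm. A picture is of the moment at which its call begins: read the wrist's pose just before it. get_calibration takes no time and is no camera call; for the wrist camera it gives the pose at the moment of the call.
- sign_off(): hands the job in, once; it reports no verdict.
The state is a dict: "clock": time; "joints": joint angles; "dq": joint speeds; "joint_efforts": joint torques, N m; "position": TCP position; "ee_rot": TCP orientation; "force": force on the tool from outside, world axes, zero at the start; "ft_torque": the same for the moment, N m; "width": opening from 0.0 (shut) to 1.0 (fully open).
Only numpy, scipy, OpenCV 4.12 (cv2) and the standard library are available. Lean on these libraries where they do the work, as an engineer would, in place of code of your own. Each camera call takes 0.05 s, during which the arm holds its last target. There are 200 camera calls.

## Working session

There is one attempt and no reset: what is moved stays moved. The work goes in short steps, Python scripts to look and compute and a shell command to move; the robot and the scene stay as the last step left them, time stands still between calls to the robot, and variables do not carry over. Pictures are saved under pics/ and viewed, about 8 in all and at most 12, crops included, and the job is handed in when it is done.

```bash
mkdir -p pics; python3 - <<'E'
from cell import *
import cv2,numpy as np
s=observe();print({k:np.round(v,3) for k,v in s.items()})
for n in("scene","side"):
    p,d=get_image(n);cv2.imwrite(f"pics/{n}0.png",p);np.save(f"{n}0.npy",d)
    c=get_calibration(n);print(n,np.round(c["camera_matrix"],1).tolist(),np.round(c["pose"],3).tolist())
E
```

```text
{'clock': np.float64(0.0), 'joints': array([ 1.048,  0.435,  0.025,  1.574, -0.012,  1.134, -0.075]), 'dq': array([-0.001,  0.   ,  0.001,  0.001,  0.   ,  0.001, -0.001]), 'joint_efforts': array([-0.0000e+00, -6.6784e+01,  9.8500e-01, -3.1446e+01, -6.0000e-02,
        4.3000e-02,  0.0000e+00]), 'position': array([ 0.254, -0.57 ,  0.226]), 'ee_rot': array([ 1.99 ,  0.426, -1.991]), 'force': array([ 0.277,  0.143, -1.12 ]), 'ft_torque': array([-0.001, -0.014,  0.062]), 'width': np.float64(1.001)}
scene [[396.5, 0.0, 317.4], [0.0, 396.5, 197.5], [0.0, 0.0, 1.0]] [[0.724, 0.534, -0.436, 0.886], [0.69, -0.549, 0.472, -0.374], [0.012, -0.642, -0.766, 0.685], [0.0, 0.0, 0.0, 1.0]]
side [[362.0, 0.0, 321.1], [0.0, 362.0, 202.0], [0.0, 0.0, 1.0]] [[0.699, -0.426, 0.574, 0.159], [-0.714, -0.443, 0.542, -0.372], [0.024, -0.789, -0.614, 0.469], [0.0, 0.0, 0.0, 1.0]]
```

View pics/scene0.png

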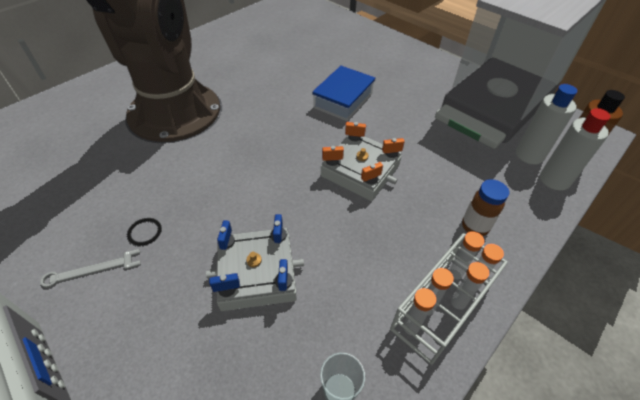

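View pics/side0.png

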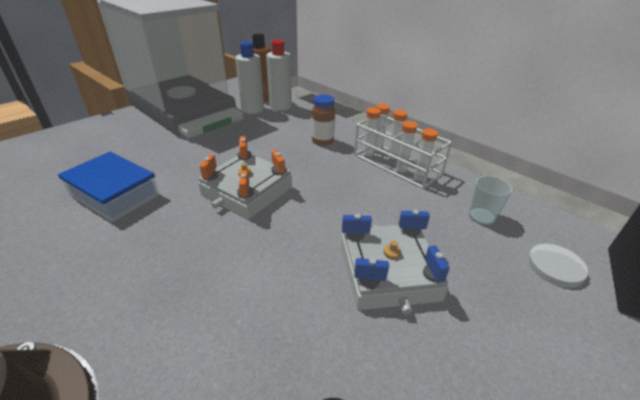

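The scene view shows the blue cell centred at about (254,259), with ports at (210,275) and (298,263). The nuts are at (225,235), (278,228), (225,283) and (284,274), and (225,283) appears to be the tight one. The side view shows the same cell at about (393,250), with the tight nut at about (437,264).

```bash
cat > h.py <<'E'
import cv2,numpy as np
from cell import *
def bars(p,d,K,T,zr=(0.05,0.1)):
    h=cv2.cvtColor(p,cv2.COLOR_BGR2HSV)
    m=((abs(h[...,0].astype(int)-115)<15)&(h[...,1]>120)&(d>0))
    v,u=np.nonzero(m);z=d[v,u];c=np.c_[(u-K[0,2])*z/K[0,0],(v-K[1,2])*z/K[1,1],z]
    w=c@T[:3,:3].T+T[:3,3]
    im=np.zeros(d.shape,np.uint8);k=(w[:,2]>zr[0])&(w[:,2]<zr[1]);im[v[k],u[k]]=1
    n,l=cv2.connectedComponents(im);lab=l[v,u]
    out=[]
    for i in range(1,n):
        q=w[(lab==i)&k]
        if len(q)<60: continue
        top=q[q[:,2]>np.percentile(q[:,2],97)-0.006]
        if len(top)<8: continue
        (cx,cy),(a,b),ang=cv2.minAreaRect((top[:,:2]*1000).astype(np.float32))
        if a<b: ang+=90
        out.append((np.r_[cx,cy]/1000,ang%180,(a,b),np.percentile(q[:,2],97),len(top),len(q),[int(t) for t in (u[(lab==i)&k].mean(),v[(lab==i)&k].mean())]))
    return out
E
python3 - <<'E'
from h import *
for n in("scene","side"):
    c=get_calibration(n);p=cv2.imread(f"pics/{n}0.png");d=np.load(f"{n}0.npy")
    print(n)
    for o in bars(p,d,c["camera_matrix"],c["pose"]): print(np.round(o[0],4),round(o[1],1),np.round(o[2],0),round(o[3],4),o[4:])
E
```

```text
scene
[0.3031 0.3567] 101.5 [113. 155.] 0.0583 (1374, 1411, [343, 85])
[ 0.535  -0.1034] 132.9 [13. 46.] 0.0858 (117, 179, [277, 229])
[ 0.474 -0.182] 130.1 [13. 45.] 0.0859 (122, 229, [224, 235])
[ 0.6142 -0.165 ] 135.9 [14. 45.] 0.0858 (147, 206, [282, 276])
[ 0.5523 -0.2431] 55.7 [47. 14.] 0.0856 (179, 371, [224, 282])
side
[0.2985 0.3553] 101.2 [111. 154.] 0.0595 (2491, 2610, [105, 176])
[ 0.6083 -0.1641] 131.9 [11. 44.] 0.0869 (136, 249, [413, 217])
[ 0.5297 -0.1036] 133.1 [11. 44.] 0.087 (132, 275, [356, 222])
[ 0.548  -0.2436] 55.8 [46. 12.] 0.0871 (177, 409, [435, 263])
[ 0.4692 -0.182 ] 127.0 [13. 44.] 0.0873 (198, 417, [370, 267])
```

```bash
cat >> h.py <<'E'
from scipy.spatial.transform import Rotation as R
def go(x,y,z,jaw):
    "remaining move in tool axes: shift, and turn bringing tool down with jaw axis at angle jaw (deg, mod 180)"
    s=observe();M=R.from_rotvec(s["ee_rot"])
    best=None
    for j in (jaw,jaw+180):
        t=np.radians(j);X=np.r_[0,0,-1.];Y=np.r_[np.cos(t),np.sin(t),0];G=R.from_matrix(np.c_[X,Y,np.cross(X,Y)])
        r=(M.inv()*G).as_rotvec()
        print("jaw",j,"turn",np.round(r,3))
    print("t",round(s["clock"],2),"shift(tool)",np.round(M.inv().apply(np.r_[x,y,z]-s["position"]),4),"pos",np.round(s["position"],4),"j7",round(s["joints"][6],2),"w",round(s["width"],3),"F",np.round(s["force"],1));print(np.round(M.as_matrix(),3).tolist())
E
python3 -c "
from h import *
go(.5324,-.1035,.2,43)"
```

```text
jaw 43 turn [-1.902e+00 -1.000e-03  1.000e-03]
jaw 223 turn [1.24e+00 1.00e-03 1.00e-03]
t 0.1 shift(tool) [ 0.0264 -0.3131 -0.444 ] pos [ 0.2545 -0.5704  0.226 ] j7 -0.08 w 0.998 F [-0.7  0.6  0.1]
[[-0.001, 0.407, -0.913], [0.001, -0.913, -0.407], [-1.0, -0.001, 0.0]]
```

```bash
python3 -m handwheel '[[1,0.002,-0.028,-0.04,0,0,0],[1,0.002,-0.028,-0.04,0,0,0],[1,0.002,-0.028,-0.04,0,0,0],[1,0.002,-0.028,-0.04,0,0,0],[1,0.002,-0.028,-0.04,0,0,0],[1,0.002,-0.028,-0.04,0,0,0],[1,0.002,-0.028,-0.04,0,0,0],[1,0.002,-0.028,-0.04,0,0,0],[1,0.002,-0.028,-0.04,0,0,0],[1,0.002,-0.028,-0.04,0,0,0]]'
python3 -m handwheel '[[0.6,0,0,0,-0.15,0,0],[0.6,0,0,0,-0.15,0,0],[0.6,0,0,0,-0.15,0,0],[0.6,0,0,0,-0.15,0,0],[0.6,0,0,0,-0.15,0,0],[0.6,0,0,0,-0.15,0,0],[0.6,0,0,0,-0.15,0,0],[0.6,0,0,0,-0.15,0,0],[0.6,0,0,0,-0.15,0,0],[0.6,0,0,0,-0.15,0,0]]'
python3 -m handwheel '[[0.6,0,0,0,-0.15,0,0],[0.6,0,0,0,-0.15,0,0],[0.6,0,0,0,0,0,0],[0.6,0,0,0,0,0,0]]'
python3 - <<'E'
from h import *
go(.5324,-.1035,.2,43)
c=get_calibration("wrist");p,d=get_image("wrist");cv2.imwrite("pics/w1.png",p);np.save("w1.npy",d)
print(np.round(c["pose"],3).tolist())
for o in bars(p,d,c["camera_matrix"],c["pose"]): print(np.round(o[0],4),round(o[1],1),np.round(o[2],0),round(o[3],4),o[4:])
E
```

```text
clock: 1.1
position: [0.5064, -0.1503, 0.2066]
ee_rot: [1.99, 0.424, -1.99]
force: [0.9, -0.8, 0.1]
width: 0.995
clock: 2.1
position: [0.5056, -0.1521, 0.2064]
ee_rot: [0.944, 1.357, -0.944]
force: [0.9, -0.2, -0.2]
width: 0.598
clock: 2.5
position: [0.5057, -0.1522, 0.2065]
ee_rot: [0.723, 1.448, -0.723]
force: [0.5, 0.4, 0.1]
width: 0.6
jaw 43 turn [-0.106 -0.     0.   ]
jaw 223 turn [3.035e+00 0.000e+00 1.000e-03]
t 2.5 shift(tool) [ 0.0065  0.0506 -0.0229] pos [ 0.5057 -0.1522  0.2065] j7 0.63 w 0.6 F [0.5 0.4 0.1]
[[-0.0, 0.8, 0.601], [0.0, 0.601, -0.8], [-1.0, -0.0, -0.0]]
[[0.8, 0.572, 0.181, 0.456], [0.6, -0.762, -0.244, -0.087], [-0.001, 0.303, -0.953, 0.365], [0.0, 0.0, 0.0, 1.0]]
[ 0.5325 -0.1021] 133.4 [14. 48.] 0.0867 (610, 760, [371, 168])
[ 0.4715 -0.1808] 128.3 [14. 48.] 0.0869 (551, 717, [275, 194])
[ 0.597  -0.1462] 17.8 [14.  6.] 0.0858 (72, 185, [390, 238])
[ 0.5467 -0.2369] 38.1 [46. 13.] 0.0862 (308, 716, [305, 273])
```

View pics/w1.png

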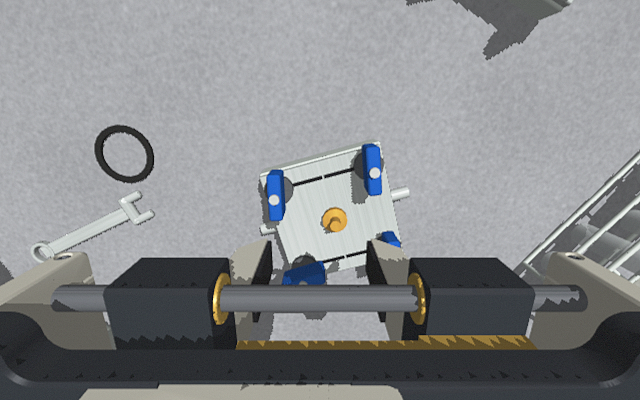

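Wrist view: the blue cell is right below. nut_c is at (371,168), a loose nut at (275,194) and the tight nut at (305,273). A black line runs between the two upper discs. All three views agree.

```bash
python3 -m handwheel '[[0.45,0,0.0257,-0.0119,0,0,0],[0.45,0,0.0257,-0.0119,0,0,0],[0.45,0,0,0,-0.11,0,0],[0.45,0.035,0,0,0,0,0],[0.45,0.035,0,0,0,0,0],[0.45,0.034,0,0,0,0,0],[0.45,0,0,0,0,0,0],[0.45,0,0,0,0,0,0]]' 20
python3 - <<'E'
from h import *
go(.5325,-.1023,.058,43.3)
p,d=get_image("wrist");cv2.imwrite("pics/w2.png",p)
E
```

```text
clock: 3.35
position: [0.5325, -0.1018, 0.1031]
ee_rot: [0.635, 1.477, -0.636]
force: [0.4, 0.8, 1.1]
width: 0.448
jaw 43.3 turn [ 0.002 -0.001  0.   ]
jaw 223.3 turn [-3.14e+00 -1.00e-03 -1.00e-03]
t 3.35 shift(tool) [ 0.0451 -0.0003  0.0004] pos [ 0.5325 -0.1018  0.1031] j7 0.54 w 0.448 F [0.4 0.8 1.1]
[[-0.001, 0.726, 0.687], [0.0, 0.687, -0.726], [-1.0, -0.0, -0.001]]
```

View pics/w2.png

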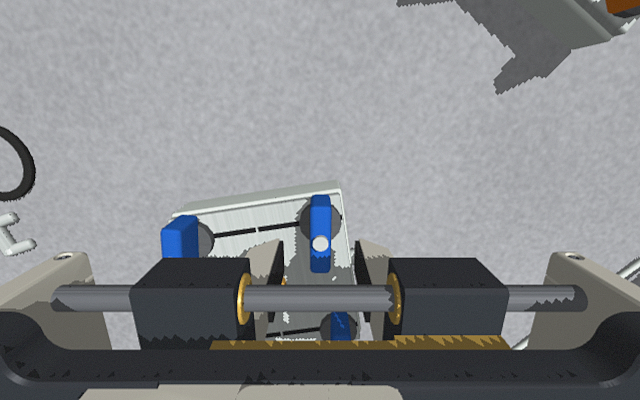

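The bar is centred between the jaws, at column 320 in both cases. I'll descend and grip.

```bash
python3 -m handwheel '[[0.45,0.023,0,0,0,0,0],[0.45,0.022,0,0,0,0,0],[0.45,0,0,0,0,0,0],[0,0,0,0,0,0,0],[0,0,0,0,0,0,0],[0,0,0,0,0,0,0],[0,0,0,0,0,0,0]]' 40
python3 -c "
from h import *
go(.5325,-.1023,.058,-38)"
```

```text
clock: 4.1
position: [0.5334, -0.1019, 0.0587]
ee_rot: [0.635, 1.474, -0.634]
force: [10.4, 10.0, 1.1]
width: 0.148
jaw -38 turn [ 1.422  0.    -0.002]
jaw 142 turn [-1.72   0.003  0.   ]
t 4.1 shift(tool) [ 0.0007 -0.001  -0.0003] pos [ 0.5334 -0.1019  0.0587] j7 0.5 w 0.148 F [10.4 10.   1.1]
[[0.002, 0.726, 0.688], [0.0, 0.688, -0.726], [-1.0, 0.002, 0.001]]
```

```bash
python3 -m handwheel '[[0,0,0.001,0,0.05,0,0],[0,0,0,0,0.14,0,0],[0,0,0,0,0.14,0,0],[0,0,0,0,0.14,0,0],[0,0,0,0,0.14,0,0],[0,0,0,0,0.14,0,0],[0,0,0,0,0.14,0,0],[0,0,0,0,0.14,0,0],[0,0,0,0,0.14,0,0],[0,0,0,0,0.14,0,0]]'
python3 -m handwheel '[[0,0,0,0,0.08,0,0],[0,0,0,0,0.05,0,0],[0,0,0,0,0,0,0],[0,0,0,0,0,0,0]]'
python3 -c "
from h import *
go(.5325,-.1023,.058,-38);print(observe()['ft_torque'])"
```

```text
clock: 5.1
position: [0.5327, -0.1017, 0.0587]
ee_rot: [1.606, 0.892, -1.607]
force: [-5.5, -1.8, 9.3]
width: 0.15
clock: 5.5
position: [0.5327, -0.1017, 0.0587]
ee_rot: [1.689, 0.806, -1.691]
force: [-5.4, -2.1, 9.9]
width: 0.152
jaw -38 turn [-0.017  0.001 -0.   ]
jaw 142 turn [ 3.125e+00 -0.000e+00 -2.000e-03]
t 5.5 shift(tool) [0.0007 0.0002 0.0006] pos [ 0.5327 -0.1017  0.0587] j7 -0.67 w 0.152 F [-5.4 -2.1  9.9]
[[-0.001, 0.778, -0.629], [-0.001, -0.629, -0.778], [-1.0, 0.0, 0.001]]
[-0.34325752  1.06228738  0.75995564]
```

The nut is against its stop: the reaction moment is 0.76 N m and the jaw is at -39°. I'll release, rise and verify.

```bash
python3 -m handwheel '[[0.45,0,0,0,0,0,0],[0.45,0,0,0,0,0,0],[0.45,0,0,0,0,0,0],[0.45,-0.03,0,0,0,0,0],[0.45,-0.04,0,0,0,0,0],[0.45,-0.04,0,0,0,0,0],[0.45,0,0,0,0,0,0]]'
python3 - <<'E'
from h import *
go(.4715,-.1808,.1687,38.3)
for n in("scene","side","wrist"):
    c=get_calibration(n);p,d=get_image(n);cv2.imwrite(f"pics/{n}3.png",p);print(n)
    for o in bars(p,d,c["camera_matrix"],c["pose"],(.061,.095)): print(np.round(o[0],4),round(o[1],1),np.round(o[2],0),round(o[3],4),o[4:])
E
```

```text
clock: 6.2
position: [0.5365, -0.1015, 0.1729]
ee_rot: [1.697, 0.801, -1.682]
force: [0.2, 0.8, 0.6]
width: 0.453
jaw 38.3 turn [-1.35e+00  1.00e-03 -1.00e-02]
jaw 218.3 turn [ 1.792e+00 -1.000e-02 -1.000e-03]
t 6.2 shift(tool) [ 0.0037 -0.0006  0.1025] pos [ 0.5365 -0.1015  0.1729] j7 -0.65 w 0.453 F [0.2 0.8 0.6]
[[0.009, 0.777, -0.63], [-0.001, -0.63, -0.777], [-1.0, 0.007, -0.005]]
scene
[ 0.4748 -0.1822] 128.9 [12. 46.] 0.0858 (122, 211, [224, 234])
[ 0.535  -0.1033] 53.8 [45. 13.] 0.0858 (132, 264, [277, 227])
[ 0.614  -0.1648] 135.9 [14. 46.] 0.0855 (147, 197, [282, 276])
[ 0.5533 -0.2429] 54.9 [46. 13.] 0.0856 (171, 324, [223, 282])
side
[ 0.5302 -0.1029] 52.5 [45. 11.] 0.087 (107, 199, [355, 223])
[ 0.6083 -0.1645] 128.8 [13. 44.] 0.0871 (133, 310, [413, 218])
[ 0.4684 -0.1827] 126.3 [11. 44.] 0.0869 (168, 435, [371, 268])
[ 0.5405 -0.2531] 54.4 [21.  9.] 0.0869 (70, 146, [441, 269])
wrist
[ 0.5334 -0.1009] 51.3 [47. 14.] 0.0867 (695, 764, [317, 203])
[ 0.6119 -0.1623] 133.1 [15. 47.] 0.0867 (749, 1081, [428, 201])
[ 0.4782 -0.1944] 140.2 [ 6. 18.] 0.0868 (73, 73, [334, 313])
```

nut_c is home: 51 to 54° in all three views, against a line at about 52°. The other two are still loose, and the milestone condition has been held. Next is the nut at (0.6115,-0.1633).

```bash
python3 -m handwheel '[[0.45,0,0.0485,0,0,0,0],[0.45,0,0.0485,0,0,0,0],[0.45,0,0,0,-0.15,0,0],[0.45,0,0,0,-0.15,0,0],[0.45,0,0,0,-0.15,0,0],[0.45,0,0,0,-0.15,0,0],[0.45,0,0,0,-0.15,0,0],[0.45,0,0,0,-0.15,0,0],[0.45,0,0,0,-0.15,0,0],[0.45,0,0,0,-0.15,0,0]]'
python3 -m handwheel '[[0.45,0,0,0,-0.15,0,0],[0.45,0,0,0,-0.08,0,0],[0.45,0,0,0,0,0,0],[0.45,0,0,0,0,0,0]]'
python3 - <<'E'
from h import *
go(.6115,-.1633,.058,43.2)
c=get_calibration("wrist");p,d=get_image("wrist");cv2.imwrite("pics/w4.png",p)
for o in bars(p,d,c["camera_matrix"],c["pose"],(.061,.095)): print(np.round(o[0],4),round(o[1],1),np.round(o[2],0),round(o[3],4),o[4:])
E
```

```text
clock: 7.35
position: [0.6075, -0.1622, 0.1655]
ee_rot: [0.814, 1.416, -0.815]
force: [-0.4, 0.2, -0.3]
width: 0.447
clock: 7.75
position: [0.6079, -0.1623, 0.1664]
ee_rot: [0.644, 1.475, -0.644]
force: [-0.4, 0.3, -0.2]
width: 0.45
jaw 43.2 turn [-0.008 -0.002  0.001]
jaw 223.2 turn [3.134e+00 1.000e-03 3.000e-03]
t 7.75 shift(tool) [0.1084 0.0021 0.0034] pos [ 0.6079 -0.1623  0.1664] j7 0.7 w 0.45 F [-0.4  0.3 -0.2]
[[-0.002, 0.734, 0.679], [0.001, 0.679, -0.734], [-1.0, -0.001, -0.002]]
[ 0.5329 -0.1021] 52.2 [47. 14.] 0.0869 (993, 1038, [301, 89])
[ 0.4724 -0.1809] 127.9 [14. 47.] 0.0867 (1002, 1592, [180, 111])
[ 0.6113 -0.1628] 133.4 [13. 47.] 0.0868 (696, 774, [322, 207])
[ 0.5508 -0.2414] 54.5 [47. 14.] 0.0866 (713, 1084, [214, 224])
```

View pics/w4.png

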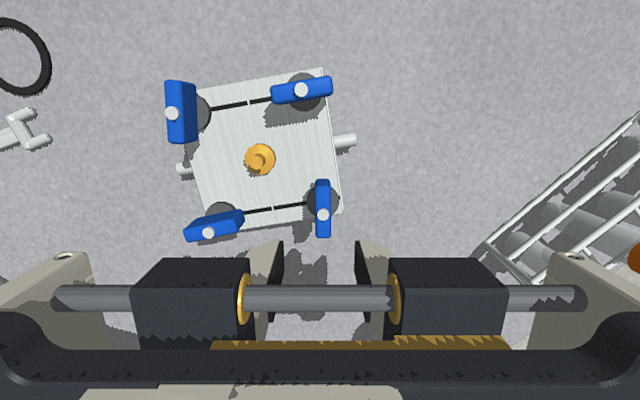

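nut_c at (302,90) lies on the black line, and so does the tight nut at (213,225). The target nut is at (322,208).

```bash
python3 -m handwheel '[[0.45,0,0.002,0.003,-0.01,0,0],[0.45,0.036,0,0,0,0,0],[0.45,0.036,0,0,0,0,0],[0.45,0.036,0,0,0,0,0],[0.45,0,0,0,0,0,0],[0.45,0,0,0,0,0,0],[0,0,0,0,0,0,0],[0,0,0,0,0,0,0],[0,0,0,0,0,0,0],[0,0,0,0,0,0,0]]' 40
python3 -c "
from h import *
go(.6113,-.163,.058,-38)"
```

```text
clock: 8.8
position: [0.6129, -0.1632, 0.0608]
ee_rot: [0.635, 1.474, -0.634]
force: [10.1, 9.4, 2.7]
width: 0.151
jaw -38 turn [ 1.422  0.    -0.002]
jaw 142 turn [-1.72   0.002  0.   ]
t 8.8 shift(tool) [ 0.0028 -0.001  -0.0012] pos [ 0.6129 -0.1632  0.0608] j7 0.66 w 0.151 F [10.1  9.4  2.7]
[[0.002, 0.726, 0.688], [-0.0, 0.688, -0.726], [-1.0, 0.001, 0.002]]
```

```bash
python3 -m handwheel '[[0,0,0.001,0,0.05,0,0],[0,0,0,0,0.14,0,0],[0,0,0,0,0.14,0,0],[0,0,0,0,0.14,0,0],[0,0,0,0,0.14,0,0],[0,0,0,0,0.14,0,0],[0,0,0,0,0.14,0,0],[0,0,0,0,0.14,0,0],[0,0,0,0,0.14,0,0],[0,0,0,0,0.14,0,0]]'
python3 -m handwheel '[[0,0,0,0,0.08,0,0],[0,0,0,0,0.05,0,0],[0,0,0,0,0,0,0],[0,0,0,0,0,0,0]]'
python3 -c "
from h import *
go(.4715,-.1808,.058,38);print(observe()['ft_torque'])"
```

```text
clock: 9.8
position: [0.6118, -0.1631, 0.0607]
ee_rot: [1.605, 0.892, -1.608]
force: [-6.3, -1.1, 8.8]
width: 0.147
clock: 10.2
position: [0.6117, -0.1631, 0.0607]
ee_rot: [1.688, 0.806, -1.692]
force: [-6.6, -0.8, 10.5]
width: 0.145
jaw 38 turn [-1.344e+00  1.000e-03  2.000e-03]
jaw 218 turn [ 1.798e+00  2.000e-03 -1.000e-03]
t 10.2 shift(tool) [ 0.003  -0.0979  0.102 ] pos [ 0.6117 -0.1631  0.0607] j7 -0.52 w 0.145 F [-6.6 -0.8 10.5]
[[-0.002, 0.777, -0.629], [-0.001, -0.629, -0.777], [-1.0, -0.001, 0.002]]
[-0.18105911  1.4896933   0.67817755]
```

Home as well. Release, rise, go to the last nut.

```bash
python3 -m handwheel '[[0.45,0,0,0,0,0,0],[0.45,0,0,0,0,0,0],[0.45,0,0,0,0,0,0],[0.45,-0.03,0,0,0,0,0],[0.45,-0.04,0,0,0,0,0],[0.45,-0.04,0,0,0,0,0],[0.45,0,0,0,0,0,0]]'
python3 -m handwheel '[[0.45,0,-0.0326,0.034,0,0,0],[0.45,0,-0.0326,0.034,0,0,0],[0.45,0,-0.0326,0.034,0,0,0],[0.45,0,0,0,-0.15,0,0],[0.45,0,0,0,-0.15,0,0],[0.45,0,0,0,-0.15,0,0],[0.45,0,0,0,-0.15,0,0],[0.45,0,0,0,-0.15,0,0],[0.45,0,0,0,-0.15,0,0],[0.45,0,0,0,-0.15,0,0]]'
python3 -m handwheel '[[0.45,0,0,0,-0.15,0,0],[0.45,0,0,0,-0.145,0,0],[0.45,0,0,0,0,0,0],[0.45,0,0,0,0,0,0]]'
python3 - <<'E'
from h import *
go(.4713,-.1805,.058,38)
c=get_calibration("wrist");p,d=get_image("wrist");cv2.imwrite("pics/w5.png",p)
for o in bars(p,d,c["camera_matrix"],c["pose"],(.061,.095)): print(np.round(o[0],4),round(o[1],1),np.round(o[2],0),round(o[3],4),o[4:])
E
```

```text
clock: 10.9
position: [0.6163, -0.1631, 0.1757]
ee_rot: [1.697, 0.8, -1.682]
force: [0.6, 0.0, 0.6]
width: 0.452
clock: 11.9
position: [0.4726, -0.1801, 0.1695]
ee_rot: [0.929, 1.364, -0.928]
force: [0.8, 0.1, 0.6]
width: 0.448
clock: 12.3
position: [0.4726, -0.1803, 0.1695]
ee_rot: [0.711, 1.451, -0.711]
force: [-1.1, -0.2, 0.4]
width: 0.448
jaw 38 turn [-0.004 -0.    -0.   ]
jaw 218 turn [ 3.138 -0.     0.   ]
t 12.3 shift(tool) [ 0.1115 -0.0012 -0.0006] pos [ 0.4726 -0.1803  0.1695] j7 0.8 w 0.448 F [-1.1 -0.2  0.4]
[[-0.0, 0.79, 0.613], [0.0, 0.613, -0.79], [-1.0, 0.0, -0.0]]
[ 0.5323 -0.1021] 53.5 [48. 15.] 0.0866 (821, 1184, [429, 175])
[ 0.4713 -0.1806] 128.2 [14. 48.] 0.0867 (694, 763, [318, 202])
```

```bash
python3 -m handwheel '[[0.45,0,-0.001,0,0,0,0],[0.45,0.037,0,0,0,0,0],[0.45,0.037,0,0,0,0,0],[0.45,0.037,0,0,0,0,0],[0.45,0,0,0,0,0,0],[0.45,0,0,0,0,0,0],[0,0,0,0,0,0,0],[0,0,0,0,0,0,0],[0,0,0,0,0,0,0],[0,0,0,0,0,0,0]]' 40
python3 -c "
from h import *
go(.4713,-.1806,.058,-38)"
```

```text
clock: 13.35
position: [0.4723, -0.181, 0.0596]
ee_rot: [0.708, 1.451, -0.708]
force: [5.5, 5.1, 3.0]
width: 0.152
jaw -38 turn [ 1.327e+00  1.000e-03 -2.000e-03]
jaw 142 turn [-1.815e+00  2.000e-03  1.000e-03]
t 13.35 shift(tool) [ 0.0016 -0.0005 -0.001 ] pos [ 0.4723 -0.181   0.0596] j7 0.73 w 0.152 F [5.5 5.1 3. ]
[[0.002, 0.788, 0.616], [-0.001, 0.616, -0.788], [-1.0, 0.001, 0.001]]
```

```bash
python3 -m handwheel '[[0,0,0.0005,0,0.05,0,0],[0,0,0,0,0.14,0,0],[0,0,0,0,0.14,0,0],[0,0,0,0,0.14,0,0],[0,0,0,0,0.14,0,0],[0,0,0,0,0.14,0,0],[0,0,0,0,0.14,0,0],[0,0,0,0,0.14,0,0],[0,0,0,0,0.14,0,0],[0,0,0,0,0.14,0,0]]'
python3 -m handwheel '[[0,0,0,0,0.04,0,0],[0,0,0,0,0,0,0],[0,0,0,0,0,0,0]]'
python3 -c "
from h import *
go(.4715,-.1808,.058,-38);print(observe()['ft_torque'])"
```

```text
clock: 14.35
position: [0.4716, -0.1809, 0.0595]
ee_rot: [1.671, 0.827, -1.672]
force: [-4.7, 0.2, 9.8]
width: 0.149
clock: 14.65
position: [0.4716, -0.1809, 0.0595]
ee_rot: [1.693, 0.803, -1.694]
force: [-6.0, -1.4, 10.3]
width: 0.149
jaw -38 turn [-0.022  0.001  0.   ]
jaw 142 turn [ 3.12e+00  0.00e+00 -1.00e-03]
t 14.65 shift(tool) [ 0.0015 -0.0002 -0.    ] pos [ 0.4716 -0.1809  0.0595] j7 -0.35 w 0.149 F [-6.  -1.4 10.3]
[[-0.001, 0.774, -0.633], [-0.001, -0.633, -0.774], [-1.0, -0.0, 0.001]]
[-0.25348709  1.02512804  0.76880284]
```

```bash
python3 -m handwheel '[[0.45,0,0,0,0,0,0],[0.45,0,0,0,0,0,0],[0.45,0,0,0,0,0,0],[0.45,-0.03,0,0,0,0,0],[0.45,-0.045,0,0,0,0,0],[0.45,-0.045,0,0,0,0,0],[0.45,-0.03,0,0,0,0,0],[0.45,0,-0.03,0,0,0,0],[0.45,0,-0.03,0,0,0,0],[0.45,0,0,0,0,0,0]]'
python3 - <<'E'
from h import *
for n in("scene","side","wrist"):
    c=get_calibration(n);p,d=get_image(n);cv2.imwrite(f"pics/{n}6.png",p);print(n)
    for o in bars(p,d,c["camera_matrix"],c["pose"],(.061,.095)): print(np.round(o[0],4),round(o[1],1),np.round(o[2],0),o[4:])
    if n=="scene": a=cv2.resize(p[190:320,160:340],None,fx=3,fy=3)
cv2.imwrite("pics/fin.png",a);s=observe();print(s["position"],s["force"],np.abs(s["dq"]).max())
E
```

```text
clock: 15.65
position: [0.4231, -0.1404, 0.2087]
ee_rot: [1.693, 0.806, -1.694]
force: [0.9, 0.4, 0.0]
width: 0.453
scene
[ 0.5348 -0.1032] 51.3 [45. 13.] (137, 266, [277, 227])
[ 0.4745 -0.1819] 53.5 [46. 14.] (141, 285, [224, 234])
[ 0.6145 -0.1639] 52.6 [46. 12.] (163, 296, [282, 274])
[ 0.5528 -0.2435] 54.1 [47. 14.] (181, 329, [223, 281])
side
[ 0.6086 -0.1643] 53.4 [45. 11.] (112, 228, [413, 218])
[ 0.5294 -0.1036] 53.5 [44. 11.] (107, 187, [355, 222])
[ 0.5476 -0.2434] 56.3 [45. 11.] (172, 376, [435, 262])
[ 0.4688 -0.1822] 53.3 [45. 11.] (167, 304, [370, 268])
wrist
[ 0.6115 -0.1629] 52.9 [47. 15.] (834, 1417, [488, 83])
[ 0.5326 -0.1021] 52.7 [47. 14.] (762, 950, [379, 87])
[ 0.5506 -0.2414] 55.3 [48. 14.] (619, 1055, [474, 188])
[ 0.4721 -0.1804] 52.3 [47. 14.] (567, 736, [376, 191])
[ 0.42635729 -0.14283133  0.20895198] [ 0.03139833 -0.63934138  0.19283817] 0.017271424344573988
```

View pics/fin.png

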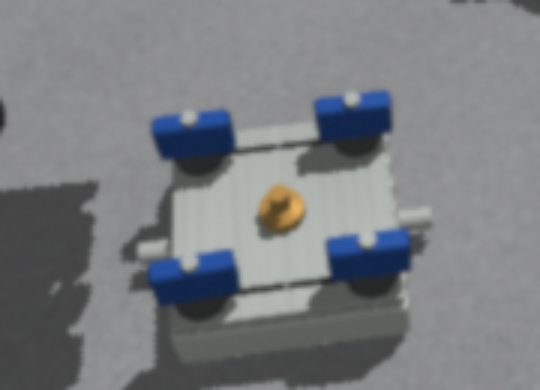

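All four bars lie along the black lines (crop positions (195,135), (355,115), (193,277) and (368,255)), and the gripper is clear.

```bash
python3 -c "
from cell import *
print(sign_off())"
```

```text
the job is handed in; nothing more can be done
None
```

All four blue nuts are home and the job is handed in at about 16 s of the 51 s allowed. I turned the nut diagonally opposite the tight one (nut_c) first. Only once the camera views showed it home, with the other two still loose, did I turn nut_d and nut_b.

- **Stops:** each nut I turned ended against its hard stop, with a reaction moment of about 0.7–0.8 N m.
- **Bar angles:** before hand-in the scene, side and wrist cameras put those three bars at 51–54°, against a line at about 52°. The tight nut read 54–56°, as at the start, and I never gripped it.
- **Clearance:** the gripper was about 0.21 m above the bench with no force on it, and I kept it away from the orange-nut cell throughout.
- **Disagreement:** the scene and side cameras differed by about 5 mm in x on the nut positions. I used the wrist camera to settle this, and the grasps agreed with it to about 1 mm. No check failed.

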